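# Line up the padlocks by size on the display stand

## Task

Set the four brass padlocks out on the display stand in order of size: the smallest on the pad next to the red knob, then each next larger one on the next pad, so that the largest ends up next to the grey knob. Each stands upright in the middle of its pad with its width along the row (either face may look to the front).

Things in the scene. Friction and masses are not known exactly. Their poses are not given: they have to be found in the camera images.
- lock_26: the smallest padlock: brass body 26 wide x 12 thick x 23 high, steel shackle rising from it to 43 mm in all; stands upright at the start. Origin: centre of its underside; x through its thickness, y along its width, z up to the shackle
- lock_34: the second smallest padlock: brass body 34 wide x 15 thick x 29 high, steel shackle rising from it to 56 mm in all; stands upright at the start. Origin: centre of its underside; x through its thickness, y along its width, z up to the shackle
- lock_42: the second largest padlock: brass body 42 wide x 17 thick x 36 high, steel shackle rising from it to 69 mm in all; stands upright at the start. Origin: centre of its underside; x through its thickness, y along its width, z up to the shackle
- lock_52: the largest padlock: brass body 52 wide x 20 thick x 43 high, steel shackle rising from it to 78 mm in all; stands upright at the start. Origin: centre of its underside; x through its thickness, y along its width, z up to the shackle
- pad_a: end pad at the left (+y) end of the display stand, a flat blue cloth pad 62 mm along the row (its y), 44 mm across (its x), 2 mm thick, laid on the stand's top: its upper face is 14 mm above the desk. Origin: centre of its underside, 12 mm above the desk; z up. Fixed to the stand (pale wood, 345 x 76 x 12 mm, fixed to the desk, turned up to 0.2 rad)
- pad_b: second pad from the left, 75 mm from pad_a, of the display stand, a flat blue cloth pad 62 mm along the row (its y), 44 mm across (its x), 2 mm thick, laid on the stand's top: its upper face is 14 mm above the desk. Origin: centre of its underside, 12 mm above the desk; z up. Fixed to the stand (pale wood, 345 x 76 x 12 mm, fixed to the desk, turned up to 0.2 rad)
- pad_c: third pad from the left, 75 mm from pad_b, of the display stand, a flat blue cloth pad 62 mm along the row (its y), 44 mm across (its x), 2 mm thick, laid on the stand's top: its upper face is 14 mm above the desk. Origin: centre of its underside, 12 mm above the desk; z up. Fixed to the stand (pale wood, 345 x 76 x 12 mm, fixed to the desk, turned up to 0.2 rad)
- pad_d: end pad at the right (-y) end, 75 mm from pad_c, of the display stand, a flat blue cloth pad 62 mm along the row (its y), 44 mm across (its x), 2 mm thick, laid on the stand's top: its upper face is 14 mm above the desk. Origin: centre of its underside, 12 mm above the desk; z up. Fixed to the stand (pale wood, 345 x 76 x 12 mm, fixed to the desk, turned up to 0.2 rad)
- red_knob: red knob, 18 mm across, 16 mm high, fixed on one end of the stand, 42 mm beyond the centre of the end pad there (it may be either end; a like grey knob is at the other). Origin: centre of its underside, 12 mm above the desk
There are look-alikes about, which are no part of the job. Leave any pink or purple look-alike of the lock_42 alone.

How it is judged:
At the end, for the whole second after the job is handed in: From the pad beside the red knob to the other end stand the 26, 34, 42 and 52 mm padlocks, one on each pad: origin within 12 mm of the pad's centre, resting on the pad (within 4 mm in height), upright within 0.12 rad, width along the row within 0.25 rad, released and at rest (((horizontal distance between red_knob and pad_a below 0.08 m and horizontal distance between lock_26 and pad_a below 0.012 m and z of lock_26 in the frame of pad_a between -0.002 and 0.006 m and angle between the y axis of lock_26 and the y axis of pad_a, either way round below 0.25 rad and horizontal distance between lock_34 and pad_b below 0.012 m and z of lock_34 in the frame of pad_b between -0.002 and 0.006 m and angle between the y axis of lock_34 and the y axis of pad_b, either way round below 0.25 rad and horizontal distance between lock_42 and pad_c below 0.012 m and z of lock_42 in the frame of pad_c between -0.002 and 0.006 m and angle between the y axis of lock_42 and the y axis of pad_c, either way round below 0.25 rad and horizontal distance between lock_52 and pad_d below 0.012 m and z of lock_52 in the frame of pad_d between -0.002 and 0.006 m and angle between the y axis of lock_52 and the y axis of pad_d, either way round below 0.25 rad) or (horizontal distance between red_knob and pad_d below 0.08 m and horizontal distance between lock_26 and pad_d below 0.012 m and z of lock_26 in the frame of pad_d between -0.002 and 0.006 m and angle between the y axis of lock_26 and the y axis of pad_d, either way round below 0.25 rad and horizontal distance between lock_34 and pad_c below 0.012 m and z of lock_34 in the frame of pad_c between -0.002 and 0.006 m and angle between the y axis of lock_34 and the y axis of pad_c, either way round below 0.25 rad and horizontal distance between lock_42 and pad_b below 0.012 m and z of lock_42 in the frame of pad_b between -0.002 and 0.006 m and angle between the y axis of lock_42 and the y axis of pad_b, either way round below 0.25 rad and horizontal distance between lock_52 and pad_a below 0.012 m and z of lock_52 in the frame of pad_a between -0.002 and 0.006 m and angle between the y axis of lock_52 and the y axis of pad_a, either way round below 0.25 rad)) and angle between each of lock_26, lock_34, lock_42, lock_52's own z axis and vertical below 0.12 rad and linear speed of each of lock_26, lock_34, lock_42, lock_52 below 0.02 m/s and angular speed of each of lock_26, lock_34, lock_42, lock_52 below 0.2 rad/s); the robot touches nothing.
It also fails if it takes over 96 s, if anything falls off the work surface, if the arm or the gripper's body presses on something with over 40 N, if the wrist force passes 120 N, or if a joint passes its speed limit or range.

## Robot

A 7-joint arm with a two-finger parallel gripper is mounted at the origin on a cart in front of the work surface, level with it; the furniture and walls round the work are solid. World frame = base frame: x ahead of the robot, y to its left, z up, the work surface at z = 0. Lengths are in m, angles in rad, forces in N, time in s.
With the tool pointing down it reaches from about 0.4 to 0.85 m from the base axis. Payload 10.4 kg.
Tool frame: the origin (TCP) lies on the mounting face of the last link; the fingertips stand 173 mm ahead of it and the grasp point (between the pads) lies 155 mm ahead of it (manip.tip_extent is the distance from the TCP to the fingertips, in m); z points along the fingers, y is the line along which they close (so a half turn about z gives the same grasp; the last joint's range is limited). The gripper opens to 85 mm and grips with 20 to 120 N. Pads are 22 mm wide; open, the fingers measure 114 mm over their backs; the gripper's body (76 mm by 85 mm) begins 54 mm behind the grasp point. The pads swing forward as they close: fully open they stand 13 mm farther back than shut.
Start: joints at [1.321, 0.332, -0.065, 1.46, 0.022, 1.35, -0.088], TCP at [0.141, -0.609, 0.405] pointing down, gripper open.
Joint ranges: [-2.6, 2.6], [-0.5, 2.12], [-1.47, 1.34], [0.16, 2.42], [-1.27, 4.41], [0.06, 2.06], [-2.6, 2.6]. Speed limits (rad/s): [2.22, 2.22, 2.79, 2.79, 3.14, 3.14, 3.14].

## Interface

Orientations are given as a unit quaternion [x, y, z, w].
In Python, from workcell import manip gives the robot as it stands.
- The arm moves only by the tool move_arm, never from a script. Its argument "plan" is one flat list of numbers, 7 for each row, row after row: the turn, a rotation vector about the tool's x, y, z in rad, then the shift along the tool's x, y, z in m, then the finger opening in m, from 0 to 0.0854. In form: [ax, ay, az, dx, dy, dz, gripper, ax, ay, az, dx, dy, dz, gripper, ...]. A call has 1 to 12 rows; each row is the pose to reach, as a shift and turn from the pose commanded when the call began, along the tool's axes at that moment; what a row does not reach only later rows make up. A row lasts 1/8 s, in which the tool goes at most 62.5 mm and 10.7 degrees, less where a joint would pass 70% of its speed; a pose out of reach is approached as far as the arm can. A call with a gripper value outside its range is refused whole. The fingers move at their own pace and stop on an object; "squeeze" is the grip in N (left out, the last holds). Time passes only in rows, so rows that repeat a pose let the fingers close. It gives the time, the measured TCP pose, the force, the opening and the grip force at its end, in the units of the state.
- manip.get_obs(): the state, without advancing time (a new reading comes with each control period).
- manip.camera(name): name is "scene" or "top" or "wrist"; returns a dict with "color" (400x640x3 uint8, red, green, blue), "fx", "fy", "cx", "cy" (pixels), "cam_to_world" (4x4, takes a point from camera to world coordinates); the wrist camera has in their place "mount" (4x4, takes a point from camera to tool coordinates, whose origin is the TCP and whose axes are the flange's). Camera axes: x right, y down, z forward; pixel columns grow to the right and rows downward; lengths in m; the calibration is good to about 2 mm. A picture is of the moment at which its call begins: read the wrist's pose just before it. There is no depth.
- manip.hand_in(): hands the job in; it is judged then, once.
Trained networks look in a picture, given as the dict that the camera call returned (one of the last four; its "shot" number tells which), for a name from the list of things; names that differ only in an ending like _2 or _b are one class to them, and where a whole thing is asked for, a point or a joint stands for the part that bears it (a point fixed in the world has none). Each returns a list of dicts, best first, with "conf" (0 to 1); they miss things now and then, are a little off and sometimes report something else, mostly with a low value. They report only what shows in the picture. A call takes as long as a camera call. They do not tell look-alikes from the thing itself.
- manip.look_for(picture, label): "position" ([x, y, z] in m, in the coordinates of the camera as it stood for that picture, good to about 4 mm: the middle of the surface that is visible of it).
- manip.silhouettes(picture, label): "pixels" (400x640 bool, what is visible of it).
- manip.tip_of(picture, label): "position" ([x, y, z] in m, in the coordinates of the camera as it stood for that picture, good to about 4 mm: a listed point, or the origin of a listed thing).
The state is a dict: "clock": time; "joint_pos": joint angles; "joint_velocities": joint speeds; "tau": joint torques, N m; "position": TCP position; "ee_rot": TCP orientation; "ft_force": force on the tool from outside, world axes, zero at the start; "torque": the same for the moment, N m; "grip_width": opening from 0.0 (shut) to 1.0 (fully open); "grasp_force": force on a finger pad.
Only numpy, scipy, OpenCV 4.12 (cv2) and the standard library are available. Lean on these libraries where they do the work, as an engineer would, in place of code of your own. Each camera call takes 0.05 s, during which the arm holds its last target. There are 200 camera calls.

## Working session

There is one attempt and no reset: what is moved stays moved. The work goes in short steps, Python scripts to look and compute and a tool call to move; the robot and the scene stay as the last step left them, time stands still between calls to the robot, and variables do not carry over. Pictures are saved under pics/ and viewed, at most 14 in all, crops included, and the job is handed in when it is done.

Besides the shell and the picture viewer there is one more tool, called after ">>>" in YAML: its name, and indented under it one key for each argument. move_arm: Moves the arm, as the interface text tells. Its arguments: {"type":"object","properties":{"plan":{"type":"array","items":{"type":"number"}},"squeeze":{"type":"number"}},"required":["plan"]}

```bash
mkdir -p pics
python3 - <<'E'
from workcell import manip
import cv2, numpy as np
o=manip.get_obs(); print({k:np.round(v,3).tolist() for k,v in o.items()})
for n in("scene","top"):
    p=manip.camera(n); cv2.imwrite(f"pics/{n}0.png",p["color"][:,:,::-1]); M=np.array(p["cam_to_world"])
    print(n,p["fx"],p["cx"],p["cy"],M.round(3).tolist())
    for l in("lock_26","lock_34","lock_42","lock_52","pad_a","red_knob"):
        for d in manip.tip_of(p,l): 
            q=np.array(d["position"]); w=M@np.r_[q,1]
            print(l,round(d["conf"],2),w[:3].round(3),(p["fx"]*q[0]/q[2]+p["cx"]).round(),(p["fy"]*q[1]/q[2]+p["cy"]).round())
E
```

```text
{'clock': 0.0, 'joint_pos': [1.321, 0.333, -0.065, 1.461, 0.022, 1.35, -0.088], 'joint_velocities': [-0.0, -0.001, -0.001, 0.0, -0.001, -0.0, 0.002], 'tau': [0.001, -62.544, 0.05, -39.161, 0.016, 0.01, -0.0], 'position': [0.141, -0.609, 0.404], 'ee_rot': [0.994, 0.113, -0.0, -0.001], 'ft_force': [0.043, 0.095, -1.007], 'torque': [0.016, 0.02, 0.018], 'grasp_force': 0.0, 'grip_width': 1.002}
scene 520.6045351630792 312.96476019136895 200.01224243336713 [[0.778, -0.305, 0.549, -0.275], [-0.628, -0.377, 0.681, -0.966], [-0.001, -0.874, -0.485, 0.726], [0.0, 0.0, 0.0, 1.0]]
lock_26 0.8 [ 0.364 -0.213 -0.003] 324.0 268.0
lock_26 0.73 [ 0.326 -0.296 -0.002] 335.0 292.0
lock_26 0.72 [ 0.445 -0.173 -0.003] 339.0 248.0
lock_26 0.64 [ 0.434  0.165 -0.   ] 259.0 197.0
lock_26 0.57 [ 0.454  0.048 -0.002] 288.0 212.0
lock_26 0.51 [ 0.377 -0.114 -0.001] 302.0 247.0
lock_34 0.8 [ 0.364 -0.213 -0.003] 324.0 268.0
lock_34 0.73 [ 0.326 -0.296 -0.002] 335.0 292.0
lock_34 0.72 [ 0.445 -0.173 -0.003] 339.0 248.0
lock_34 0.64 [ 0.434  0.165 -0.   ] 259.0 197.0
lock_34 0.57 [ 0.454  0.048 -0.002] 288.0 212
[... 1646 characters left out ...]
lock_42 0.64 [ 0.463  0.054 -0.002] 293.0 216.0
lock_42 0.64 [ 0.446 -0.17   0.   ] 379.0 225.0
lock_42 0.56 [ 0.375 -0.121  0.003] 360.0 252.0
lock_42 0.47 [0.439 0.164 0.001] 249.0 224.0
lock_52 0.76 [ 0.465 -0.282 -0.001] 422.0 218.0
lock_52 0.66 [ 0.334 -0.292  0.002] 427.0 270.0
lock_52 0.64 [ 0.463  0.054 -0.002] 293.0 216.0
lock_52 0.64 [ 0.446 -0.17   0.   ] 379.0 225.0
lock_52 0.56 [ 0.375 -0.121  0.003] 360.0 252.0
lock_52 0.47 [0.439 0.164 0.001] 249.0 224.0
pad_a 0.94 [ 0.568 -0.12   0.011] 361.0 177.0
pad_a 0.91 [ 0.577 -0.044  0.015] 332.0 172.0
pad_a 0.74 [0.587 0.027 0.015] 305.0 168.0
pad_a 0.69 [0.594 0.098 0.012] 277.0 164.0
red_knob 0.54 [ 0.562 -0.162  0.01 ] 377.0 180.0
```

Run:
```python
import cv2
cv2.imwrite("pics/s1.png",cv2.resize(cv2.imread("pics/scene0.png")[150:330,210:450],None,fx=3.3,fy=3.3,interpolation=2))
cv2.imwrite("pics/t1.png",cv2.resize(cv2.imread("pics/top0.png")[130:310,210:450],None,fx=3.3,fy=3.3,interpolation=2))
```

```text
(no output)
```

View pics/s1.png

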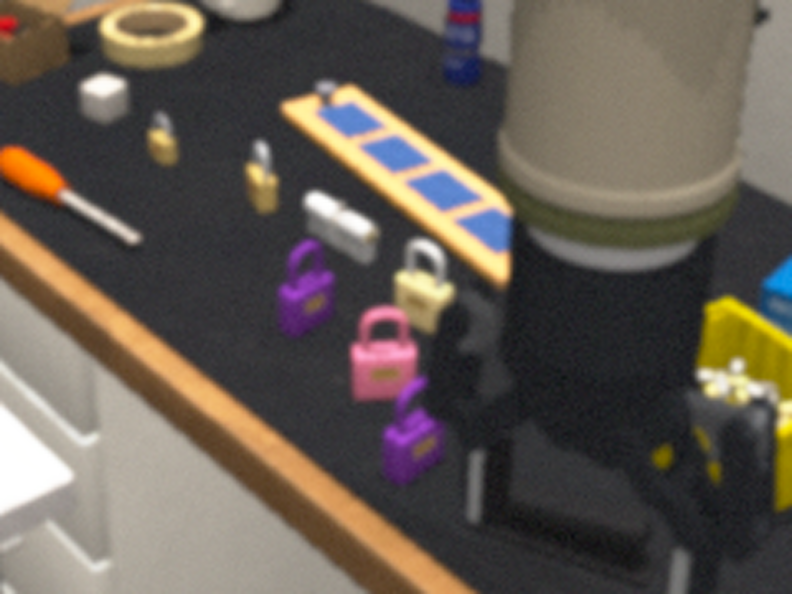

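View pics/t1.png

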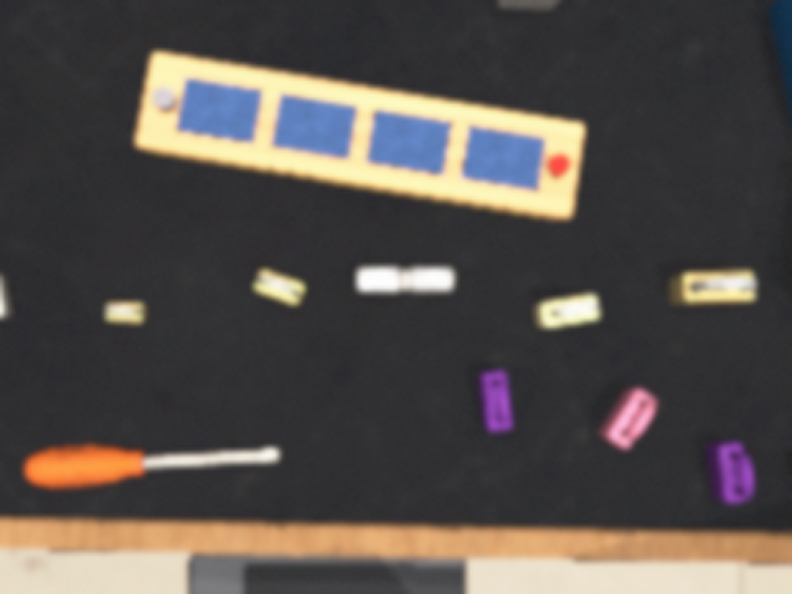

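```bash
cat > h.py <<'E'
from workcell import manip
import cv2, numpy as np
from scipy.spatial.transform import Rotation as R
def tcp():
    o=manip.get_obs(); return np.array(o["position"]),R.from_quat(o["ee_rot"])
def row(x,y,z,psi,frm=None):
    """row (turn, shift) to TCP x,y,z pointing down, tool y at world angle psi"""
    p,r=frm or tcp()
    Y=np.array([np.cos(psi),np.sin(psi),0]); Z=np.array([0,0,-1.]); X=np.cross(Y,Z)
    t=R.from_matrix(np.c_[X,Y,Z])
    return np.r_[(r.inv()*t).as_rotvec(), r.inv().apply(np.array([x,y,z])-p)].round(4).tolist()
def shot(n):
    p,r=tcp(); pic=manip.camera(n)
    if n=="wrist":
        T=np.eye(4); T[:3,:3]=r.as_matrix(); T[:3,3]=p; M=T@np.array(pic["mount"])
    else: M=np.array(pic["cam_to_world"])
    return pic,M
def ground(pic,M,uv,z):
    uv=np.atleast_2d(uv).astype(float)
    d=np.c_[(uv[:,0]-pic["cx"])/pic["fx"],(uv[:,1]-pic["cy"])/pic["fy"],np.ones(len(uv))]@M[:3,:3].T
    return M[:3,3]+d*((z-M[2,3])/d[:,2])[:,None]
def pts(pic,M,label):
    return [(round(d["conf"],2),(M@np.r_[d["position"],1])[:3].round(4)) for d in manip.tip_of(pic,label)]
def rects(pic,M,label,z):
    """min-area rectangle of each silhouette on plane z: centre, sides, angle of long side, mean colour"""
    out=[]
    for d in manip.silhouettes(pic,label):
        m=np.array(d["pixels"]); v,u=np.nonzero(m)
        q=ground(pic,M,np.c_[u,v],z)[:,:2]
        b=cv2.boxPoints(cv2.minAreaRect((q*1000).astype(np.float32)))/1000
        e=max(b[1]-b[0],b[2]-b[1],key=np.linalg.norm)
        out.append((round(d["conf"],2),b.mean(0).round(4),np.round([np.linalg.norm(b[1]-b[0]),np.linalg.norm(b[2]-b[1])],3),round(np.arctan2(e[1],e[0])%np.pi,3),pic["color"][m].mean(0).round()))
    return out
E
python3 - <<'E'
from h import *
pic,M=shot("top")
for r in rects(pic,M,"pad_a",.014): print("pad",*r)
for r in rects(pic,M,"lock_52",.035): print("lock",*r)
for r in rects(pic,M,"red_knob",.02): print("knob",*r)
print(np.round(manip.camera("wrist")["mount"],3).tolist(), manip.get_obs()["clock"])
for l in((.465,-.282),(.446,-.17),(.463,.054),(.439,.164)): print(row(*l,.33,0))
E
```

```text
pad 0.92 [0.5974 0.101 ] [0.045 0.06 ] 1.459 [112. 138. 189.]
pad 0.89 [ 0.5777 -0.0474] [0.043 0.06 ] 1.434 [111. 137. 189.]
pad 0.77 [0.5885 0.0256] [0.046 0.064] 1.435 [124. 145. 188.]
pad 0.6 [ 0.5666 -0.1216] [0.042 0.06 ] 1.425 [107. 135. 189.]
lock 0.78 [ 0.3294 -0.2933] [0.032 0.041] 0.021 [111.  55. 137.]
lock 0.77 [ 0.4709 -0.2821] [0.065 0.026] 1.655 [187. 174. 137.]
lock 0.52 [ 0.3685 -0.2157] [0.044 0.028] 2.375 [203. 130. 153.]
lock 0.47 [ 0.4473 -0.1674] [0.042 0.016] 1.76 [234. 232. 201.]
lock 0.47 [ 0.3792 -0.114 ] [0.017 0.037] 0.013 [132.  64. 163.]
knob 0.63 [ 0.5625 -0.1657] [0.017 0.016] 2.376 [250. 129.  97.]
[[-0.0, -0.946, -0.325, 0.083], [1.0, -0.0, -0.0, -0.001], [0.0, -0.325, 0.946, 0.03], [0.0, 0.0, 0.0, 1.0]] 0.95
[0.0001, 0.0, -1.344, 0.3897, -0.2457, 0.0747]
[0.0001, 0.0, -1.344, 0.3963, -0.3591, 0.0747]
[0.0001, 0.0, -1.344, 0.4633, -0.5735, 0.0747]
[0.0001, 0.0, -1.344, 0.4646, -0.6861, 0.0747]
```

>>> move_arm:
  plan: [0, 0, -1.26, 0.39, -0.245, 0, 0.085, 0, 0, -1.26, 0.39, -0.245, 0, 0.085, 0, 0, -1.26, 0.39, -0.245, 0, 0.085, 0, 0, -1.26, 0.39, -0.245, 0, 0.085, 0, 0, -1.26, 0.39, -0.245, 0, 0.085, 0, 0, -1.26, 0.39, -0.245, 0, 0.085, 0, 0, -1.26, 0.39, -0.245, 0, 0.085, 0, 0, -1.26, 0.39, -0.245, 0.08, 0.085, 0, 0, -1.26, 0.39, -0.245, 0.08, 0.085, 0, 0, -1.26, 0.39, -0.245, 0.08, 0.085, 0, 0, -1.26, 0.39, -0.245, 0.08, 0.085, 0, 0, -1.26, 0.39, -0.245, 0.08, 0.085]
  squeeze: 40

```text
clock: 2.45
position: [0.4655, -0.2832, 0.3261]
ee_rot: [0.737, 0.676, 0.0, 0.001]
ft_force: [0.1, -0.4, 0.8]
grip_width: 0.993
grasp_force: 0.0
```

```bash
cat > look.py <<'E'
import sys; from h import *
z=float(sys.argv[1]); pic,M=shot("wrist"); print(tcp()[0].round(4),manip.get_obs()["clock"])
for a in pts(pic,M,"lock_52"): print("tip",*a)
for r in rects(pic,M,"lock_52",z): print("rect",*r)
if len(sys.argv)>2: cv2.imwrite("pics/%s.png"%sys.argv[2],pic["color"][:,:,::-1])
E
python3 look.py .043 w52
```

```text
[ 0.4655 -0.2831  0.3259] 2.5
tip 0.83 [ 0.4442 -0.1715  0.0021]
tip 0.77 [ 0.3292 -0.2932 -0.0024]
tip 0.67 [ 0.4691 -0.2814 -0.0009]
tip 0.67 [ 0.3629 -0.2149  0.0045]
rect 0.87 [ 0.3805 -0.1346] [0.036 0.006] 3.057 [66. 43. 75.]
rect 0.84 [ 0.4659 -0.2806] [0.064 0.02 ] 1.617 [156. 144. 114.]
rect 0.83 [ 0.331  -0.2895] [0.026 0.069] 0.297 [ 86.  48. 105.]
rect 0.72 [ 0.4467 -0.1718] [0.042 0.018] 1.76 [222. 219. 197.]
rect 0.65 [ 0.3698 -0.2171] [0.052 0.028] 2.584 [195. 130. 153.]
```

View pics/w52.png

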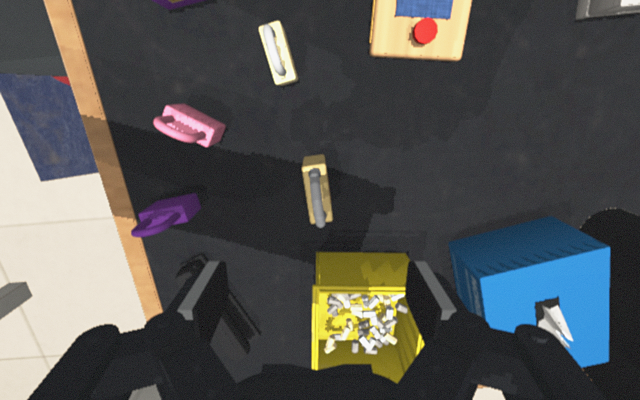

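Run:
```python
from h import *
pic,M=shot("wrist")
for z in(0,.05,.1): print(z,ground(pic,M,[[317,252],[317,288],[450,240],[470,280]],z)[:,:2].round(3).tolist())
pic,M=shot("top"); c=pic["color"][120:300,370:610,::-1]
cv2.imwrite("pics/t2.png",cv2.resize(c,None,fx=3,fy=3,interpolation=2))
print(row(.467,-.281,.187,.06))
```

```text
0 [[0.459, -0.359], [0.455, -0.403], [0.598, -0.357], [0.622, -0.408]]
0.05 [[0.461, -0.332], [0.458, -0.369], [0.577, -0.33], [0.597, -0.372]]
0.1 [[0.463, -0.305], [0.461, -0.334], [0.555, -0.304], [0.571, -0.337]]
[0.0005, 0.0005, -0.1444, 0.002, 0.0013, 0.1381]
```

View pics/t2.png

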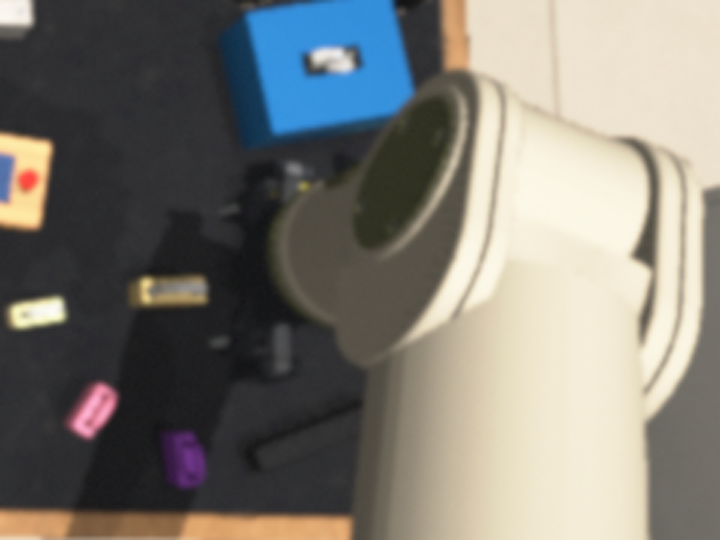

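>>> move_arm:
  plan: [0, 0, -0.145, 0.002, 0.001, 0.07, 0.06, 0, 0, -0.145, 0.002, 0.001, 0.07, 0.06, 0, 0, -0.145, 0.002, 0.001, 0.139, 0.06, 0, 0, -0.145, 0.002, 0.001, 0.139, 0.06, 0, 0, -0.145, 0.002, 0.001, 0.139, 0.06, 0, 0, -0.145, 0.002, 0.001, 0.139, 0, 0, 0, -0.145, 0.002, 0.001, 0.139, 0, 0, 0, -0.145, 0.002, 0.001, 0.139, 0, 0, 0, -0.145, 0.002, 0.001, 0.139, 0, 0, 0, -0.145, 0.002, 0.001, 0.139, 0]
  squeeze: 40

```text
clock: 3.95
position: [0.4672, -0.281, 0.1873]
ee_rot: [0.685, 0.728, 0.0, 0.001]
ft_force: [-1.6, -0.3, 8.1]
grip_width: 0.228
grasp_force: 39.9
```

Run:
```python
from h import *
print(tcp()[0],manip.get_obs()["grip_width"]*85)
u=np.array([.137,.9906]); c=np.array([.5826,-.0106])
for s in(112.5,37.5,-37.5,-112.5):
    q=c+u*s/1000; print(s,q.round(4),row(*q,.25,-.1374),row(*q,.204,-.1374))
```

```text
[ 0.46717664 -0.28102724  0.18734485] 19.360725803708476
112.5 [0.598  0.1008] [0.0018, 0.0015, 0.1981, 0.3731, 0.1538, -0.063] [0.0018, 0.0015, 0.1981, 0.3732, 0.1538, -0.017]
37.5 [0.5877 0.0265] [0.0018, 0.0015, 0.1981, 0.2996, 0.1391, -0.0629] [0.0018, 0.0015, 0.1981, 0.2997, 0.139, -0.0169]
-37.5 [ 0.5775 -0.0477] [0.0018, 0.0015, 0.1981, 0.2261, 0.1243, -0.0628] [0.0018, 0.0015, 0.1981, 0.2261, 0.1243, -0.0168]
-112.5 [ 0.5672 -0.122 ] [0.0018, 0.0015, 0.1981, 0.1525, 0.1096, -0.0627] [0.0018, 0.0015, 0.1981, 0.1526, 0.1095, -0.0167]
```

>>> move_arm:
  plan: [0.002, 0.0015, 0, 0, 0, -0.06, 0, 0.002, 0.0015, 0, 0, 0, -0.1, 0, 0.002, 0.0015, 0.198, 0.373, 0.154, -0.1, 0, 0.002, 0.0015, 0.198, 0.373, 0.154, -0.1, 0, 0.002, 0.0015, 0.198, 0.373, 0.154, -0.1, 0, 0.002, 0.0015, 0.198, 0.373, 0.154, -0.1, 0, 0.002, 0.0015, 0.198, 0.373, 0.154, -0.1, 0, 0.002, 0.0015, 0.198, 0.373, 0.154, -0.1, 0, 0.002, 0.0015, 0.198, 0.373, 0.154, -0.1, 0, 0.002, 0.0015, 0.198, 0.373, 0.154, -0.06, 0, 0.002, 0.0015, 0.198, 0.373, 0.154, -0.06, 0, 0.002, 0.0015, 0.198, 0.373, 0.154, -0.06, 0]

```text
clock: 5.45
position: [0.5979, 0.1005, 0.2469]
ee_rot: [0.754, 0.657, -0.0, -0.001]
ft_force: [0.3, 1.0, -2.4]
grip_width: 0.223
grasp_force: 40.2
```

Run:
```python
from h import *
pic,M=shot("wrist"); cv2.imwrite("pics/a1.png",pic["color"][:,:,::-1])
for r in rects(pic,M,"pad_a",.014): print("pad",*r)
print(tcp()[0],row(.598,.1008,.2025,-.1374), manip.get_obs()["grip_width"])
```

```text
pad 0.89 [0.5959 0.1057] [0.044 0.053] 1.433 [104. 131. 175.]
pad 0.89 [ 0.5779 -0.0233] [0.044 0.014] 3.005 [166. 214. 246.]
[0.59812295 0.1005088  0.24743471] [0.0001, -0.0015, -0.0008, 0.0002, -0.0002, 0.0449] 0.22559000818282895
```

View pics/a1.png

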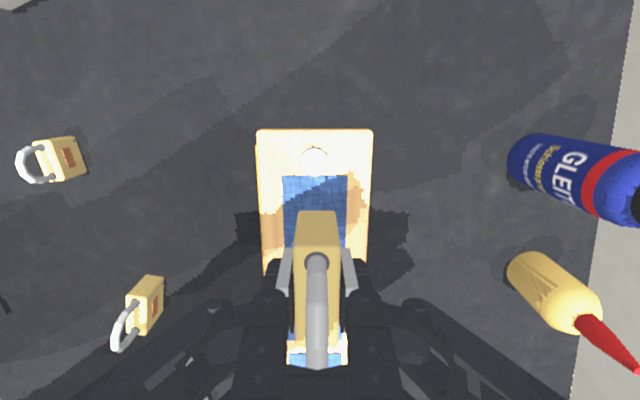

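>>> move_arm:
  plan: [0, -0.0015, -0.001, 0, 0, 0.025, 0, 0, -0.0015, -0.001, 0, 0, 0.045, 0, 0, -0.0015, -0.001, 0, 0, 0.045, 0, 0, -0.0015, -0.001, 0, 0, 0.045, 0.06, 0, -0.0015, -0.001, 0, 0, 0.045, 0.06, 0, -0.0015, -0.001, 0, 0, 0.045, 0.06, 0, -0.0015, -0.001, 0, 0, 0.0, 0.06, 0, -0.0015, -0.001, 0, 0, -0.06, 0.06, 0, -0.0015, -0.001, 0, 0, -0.09, 0.06, 0, -0.0015, -0.001, 0, 0, -0.09, 0.06]

```text
clock: 6.8
position: [0.5984, 0.1012, 0.3387]
ee_rot: [0.754, 0.657, 0.001, 0.001]
ft_force: [0.2, 0.2, -0.9]
grip_width: 0.703
grasp_force: 0.0
```

```bash
cat > chk.py <<'E'
from h import *
pic,M=shot("wrist"); print(tcp()[0].round(4),manip.get_obs()["clock"])
for a in pts(pic,M,"pad_a"): print("padtip",*a)
for a in pts(pic,M,"lock_52"): print("tip",*a)
for r in rects(pic,M,"pad_a",.014): print("pad",*r)
for r in rects(pic,M,"lock_52",.05): print("rect",*r)
E
python3 chk.py; python3 -c "
from h import *
print(row(.4455,-.1705,.33,.189))"
```

```text
[0.5979 0.1009 0.3366] 6.85
padtip 0.96 [ 0.5728 -0.0461  0.0169]
padtip 0.92 [0.5789 0.026  0.0099]
padtip 0.68 [ 0.5658 -0.1181  0.0133]
padtip 0.64 [0.5915 0.1016 0.0138]
tip 0.97 [0.5953 0.0984 0.0115]
tip 0.74 [0.4632 0.0494 0.0034]
tip 0.64 [0.4364 0.1668 0.0044]
tip 0.6 [ 0.3759 -0.1173 -0.0023]
pad 0.88 [ 0.5658 -0.1114] [0.044 0.04 ] 3.002 [121. 161. 225.]
pad 0.62 [ 0.5749 -0.0466] [0.044 0.062] 1.432 [129. 166. 227.]
pad 0.61 [0.5845 0.0265] [0.045 0.063] 1.427 [ 87. 110. 152.]
pad 0.57 [0.595  0.1016] [0.045 0.063] 1.442 [ 91. 111. 152.]
rect 0.8 [0.4716 0.0602] [0.023 0.056] 1.028 [173. 161. 127.]
rect 0.7 [0.4535 0.168 ] [0.024 0.029] 0.024 [172. 161. 127.]
rect 0.7 [0.5881 0.0457] [0.039 0.055] 1.433 [ 86. 109. 153.]
[-0.0042, 0.0001, -0.325, -0.2893, -0.1138, 0.0051]
```

>>> move_arm:
  plan: [-0.004, 0, -0.325, -0.289, -0.114, 0.02, 0.06, -0.004, 0, -0.325, -0.289, -0.114, 0.02, 0.06, -0.004, 0, -0.325, -0.289, -0.114, 0.02, 0.06, -0.004, 0, -0.325, -0.289, -0.114, 0.02, 0.06, -0.004, 0, -0.325, -0.289, -0.114, 0.02, 0.06, -0.004, 0, -0.325, -0.289, -0.114, 0.02, 0.06, -0.004, 0, -0.325, -0.289, -0.114, 0.02, 0.06]

```text
clock: 7.92
position: [0.4456, -0.1697, 0.3156]
ee_rot: [0.637, 0.771, 0.001, 0.0]
ft_force: [0.2, 0.6, -1.0]
grip_width: 0.698
grasp_force: 0.0
```

```bash
python3 look.py .036 w42; python3 -c "
from h import *
print(row(.4455,-.1705,.182,.189))"
```

```text
[ 0.446  -0.169   0.3157] 7.975
tip 0.97 [ 0.3298 -0.2948 -0.0014]
tip 0.93 [ 0.3747 -0.1179 -0.0013]
tip 0.86 [ 0.3624 -0.2168  0.0023]
tip 0.76 [ 0.4412 -0.1679 -0.0031]
rect 0.97 [ 0.3296 -0.2882] [0.043 0.067] 1.203 [ 99.  54. 122.]
rect 0.9 [ 0.3651 -0.2181] [0.041 0.049] 0.983 [161.  96. 113.]
rect 0.89 [ 0.377 -0.115] [0.019 0.049] 0.188 [134.  71. 167.]
rect 0.81 [ 0.4449 -0.1697] [0.054 0.019] 1.759 [170. 158. 131.]
[0.002, -0.0003, 0.0026, -0.0017, -0.0014, 0.1339]
```

View pics/w42.png

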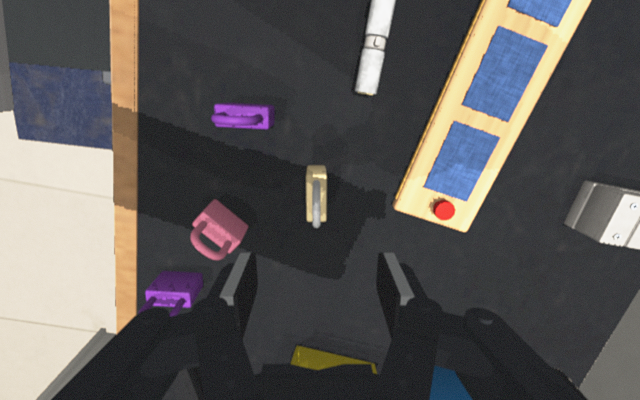

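>>> move_arm:
  plan: [0.002, 0, 0, -0.002, -0.002, 0.06, 0.05, 0.002, 0, 0, -0.002, -0.002, 0.134, 0.05, 0.002, 0, 0, -0.002, -0.002, 0.134, 0.05, 0.002, 0, 0, -0.002, -0.002, 0.134, 0.05, 0.002, 0, 0, -0.002, -0.002, 0.134, 0, 0.002, 0, 0, -0.002, -0.002, 0.134, 0, 0.002, 0, 0, -0.002, -0.002, 0.134, 0, 0.002, 0, 0, -0.002, -0.002, 0.134, 0, 0.002, 0, 0, -0.002, -0.002, 0.134, 0, 0.002, 0, 0, -0.002, -0.002, 0.134, 0]

```text
clock: 9.32
position: [0.4452, -0.1726, 0.184]
ee_rot: [0.637, 0.771, 0.0, 0.002]
ft_force: [-0.7, 1.4, 9.3]
grip_width: 0.193
grasp_force: 39.1
```

```bash
python3 -c "
from h import *
print(tcp()[0],manip.get_obs()['grip_width']*85)
print(row(.5862,.0265,.197,-.1374))"
```

```text
[ 0.44520256 -0.17260157  0.18399826] 16.3760499101519
[0.0027, 0.0021, 0.3262, 0.1691, 0.1759, -0.013]
```

>>> move_arm:
  plan: [0.002, 0.001, 0, 0, 0, -0.06, 0, 0.003, 0.002, 0.15, 0.03, 0.03, -0.09, 0, 0.003, 0.002, 0.326, 0.167, 0.176, -0.09, 0, 0.003, 0.002, 0.326, 0.167, 0.176, -0.09, 0, 0.003, 0.002, 0.326, 0.167, 0.176, -0.09, 0, 0.003, 0.002, 0.326, 0.167, 0.176, -0.09, 0, 0.003, 0.002, 0.326, 0.167, 0.176, -0.09, 0, 0.003, 0.002, 0.326, 0.167, 0.176, -0.06, 0, 0.003, 0.002, 0.326, 0.167, 0.176, -0.03, 0, 0.003, 0.002, 0.326, 0.167, 0.176, -0.015, 0, 0.003, 0.002, 0.326, 0.167, 0.176, -0.015, 0]

```text
clock: 10.7
position: [0.5856, 0.0234, 0.1974]
ee_rot: [0.754, 0.656, -0.001, -0.001]
ft_force: [0.4, -0.1, -1.2]
grip_width: 0.192
grasp_force: 42.6
```

```bash
python3 -c "
from h import *
print(tcp()[0],manip.get_obs()['grip_width']*85)
print(row(.5862,.0255,.199,-.1374))
pic,M=shot('wrist'); cv2.imwrite('pics/b1.png',pic['color'][:,:,::-1])"
```

```text
[0.58557553 0.02344769 0.19736117] 16.28760870201076
[-0.0034, -0.0003, -0.0012, 0.0021, 0.0003, -0.0016]
```

View pics/b1.png

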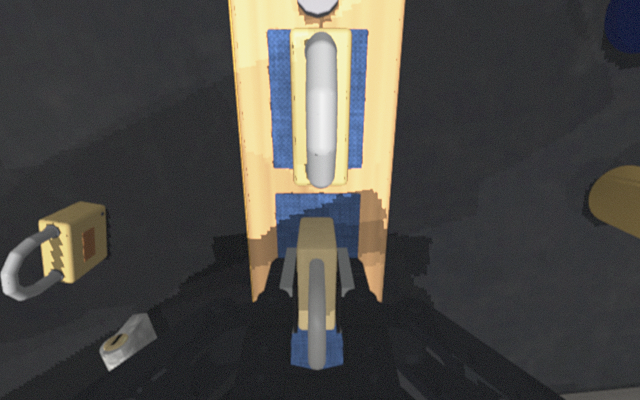

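>>> move_arm:
  plan: [0, 0, 0, 0.001, 0, 0, 0.05, 0, 0, 0, 0.001, 0, 0, 0.05, 0, 0, 0, 0.001, 0, 0, 0.05, 0, 0, 0, 0.001, 0, -0.05, 0.05, 0, 0, 0, 0.001, 0, -0.11, 0.05, 0, 0, 0, 0.001, 0, -0.13, 0.05, 0, 0, 0, 0.001, 0, -0.13, 0.05]

```text
clock: 11.62
position: [0.5866, 0.0256, 0.3282]
ee_rot: [0.754, 0.657, 0.0, -0.001]
ft_force: [-0.5, -0.5, -0.1]
grip_width: 0.586
grasp_force: 0.0
```

```bash
python3 chk.py; python3 -c "
from h import *
print(row(.463,.052,.30,-.53))"
```

```text
[0.5862 0.0254 0.3265] 11.675
padtip 0.97 [ 0.567  -0.1204  0.0113]
padtip 0.9 [0.5977 0.1002 0.0129]
padtip 0.89 [ 0.5791 -0.0436  0.0162]
padtip 0.58 [0.5784 0.0251 0.0093]
tip 0.86 [0.597  0.0987 0.0146]
tip 0.6 [0.5836 0.0245 0.0122]
tip 0.56 [0.4603 0.0495 0.0006]
tip 0.55 [0.4348 0.17   0.0021]
tip 0.41 [ 0.3616 -0.2164 -0.0004]
pad 0.86 [0.5955 0.1011] [0.045 0.063] 1.433 [102. 125. 173.]
pad 0.82 [0.5849 0.0275] [0.045 0.063] 1.425 [ 86. 104. 140.]
pad 0.82 [ 0.5645 -0.1212] [0.044 0.062] 1.434 [108. 140. 201.]
pad 0.6 [ 0.5745 -0.0475] [0.046 0.062] 1.434 [ 75.  95. 132.]
rect 0.75 [0.453  0.1596] [0.029 0.024] 3.004 [161. 149. 114.]
rect 0.7 [0.47   0.0553] [0.029 0.042] 1.268 [150. 138. 106.]
rect 0.62 [0.5848 0.0269] [0.016 0.054] 1.442 [178. 167. 138.]
rect 0.57 [0.5961 0.0996] [0.02  0.053] 1.436 [221. 213. 178.]
[-0.006, 0.0002, 0.3931, 0.0095, -0.1253, 0.0261]
```

>>> move_arm:
  plan: [-0.006, 0, 0.27, 0.009, -0.125, 0.03, 0.05, -0.006, 0, 0.27, 0.009, -0.125, 0.03, 0.05, -0.006, 0, 0.27, 0.009, -0.125, 0.03, 0.05, -0.006, 0, 0.27, 0.009, -0.125, 0.03, 0.05]

```text
clock: 12.38
position: [0.4638, 0.0514, 0.2974]
ee_rot: [0.835, 0.55, 0.001, 0.001]
ft_force: [0.7, 0.0, 0.2]
grip_width: 0.584
grasp_force: 0.0
```

```bash
python3 look.py .029 w34; python3 -c "
from h import *
print(row(.4625,.051,.178,-.41))"
```

```text
[0.4645 0.0514 0.2977] 12.425
tip 0.76 [0.5974 0.101  0.0136]
tip 0.66 [0.4591 0.0469 0.0008]
tip 0.66 [ 0.3743 -0.1152  0.0004]
tip 0.65 [0.5852 0.0272 0.0167]
tip 0.61 [0.4327 0.167  0.0046]
rect 0.94 [0.5935 0.0162] [0.046 0.065] 1.439 [177. 171. 147.]
rect 0.73 [0.6085 0.0961] [0.055 0.059] 1.426 [153. 142. 113.]
rect 0.71 [0.4389 0.1641] [0.017 0.027] 1.55 [161. 150. 118.]
rect 0.69 [0.4583 0.0512] [0.016 0.045] 1.252 [127. 116.  91.]
rect 0.6 [ 0.3893 -0.0975] [0.026 0.034] 0.117 [65. 37. 80.]
[0.0029, -0.0023, 0.0026, -0.0015, -0.0023, 0.1197]
```

View pics/w34.png

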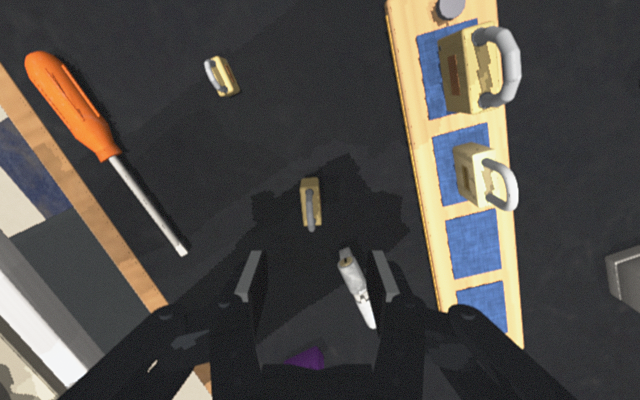

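>>> move_arm:
  plan: [0.003, -0.002, -0.04, -0.003, -0.004, 0.06, 0.05, 0.003, -0.002, -0.04, -0.003, -0.004, 0.12, 0.05, 0.003, -0.002, -0.04, -0.003, -0.004, 0.12, 0.05, 0.003, -0.002, -0.04, -0.003, -0.004, 0.12, 0.05, 0.003, -0.002, -0.04, -0.003, -0.004, 0.12, 0, 0.003, -0.002, -0.04, -0.003, -0.004, 0.12, 0, 0.003, -0.002, -0.04, -0.003, -0.004, 0.12, 0, 0.003, -0.002, -0.04, -0.003, -0.004, 0.12, 0, 0.003, -0.002, -0.04, -0.003, -0.004, 0.12, 0, 0.003, -0.002, -0.04, -0.003, -0.004, 0.12, 0]

```text
clock: 13.78
position: [0.4595, 0.0504, 0.1785]
ee_rot: [0.824, 0.566, -0.0, 0.001]
ft_force: [-2.6, 0.6, 6.5]
grip_width: 0.167
grasp_force: 39.2
```

```bash
python3 -c "
from h import *
print(tcp()[0],manip.get_obs()['grip_width']*85)
print(row(.576,-.0477,.193,-.1374))"
```

```text
[0.45952774 0.05037192 0.17850415] 14.233838145773763
[0.0011, 0.0011, -0.2298, -0.0497, 0.1439, -0.0143]
```

>>> move_arm:
  plan: [0.001, 0.001, 0, 0, 0, -0.06, 0, 0.001, 0.001, 0, 0, 0, -0.11, 0, 0.001, 0.001, -0.23, -0.05, 0.144, -0.11, 0, 0.001, 0.001, -0.23, -0.05, 0.144, -0.11, 0, 0.001, 0.001, -0.23, -0.05, 0.144, -0.11, 0, 0.001, 0.001, -0.23, -0.05, 0.144, -0.11, 0, 0.001, 0.001, -0.23, -0.05, 0.144, -0.06, 0, 0.001, 0.001, -0.23, -0.05, 0.144, -0.03, 0, 0.001, 0.001, -0.23, -0.05, 0.144, -0.015, 0, 0.001, 0.001, -0.23, -0.05, 0.144, -0.015, 0, 0.001, 0.001, -0.23, -0.05, 0.144, -0.015, 0]

```text
clock: 15.15
position: [0.5757, -0.0475, 0.1933]
ee_rot: [0.754, 0.657, 0.0, -0.0]
ft_force: [-0.2, 0.1, -1.0]
grip_width: 0.165
grasp_force: 41.5
```

```bash
python3 -c "
from h import *
print(tcp()[0],manip.get_obs()['grip_width']*85)
print(row(.576,-.0477,.193,-.1374))
pic,M=shot('wrist'); cv2.imwrite('pics/c1.png',pic['color'][:,:,::-1])"
```

```text
[ 0.57571012 -0.04751745  0.19328184] 14.0503896107034
[-0.0004, -0.0003, 0.0009, -0.0001, 0.0003, 0.0003]
```

View pics/c1.png

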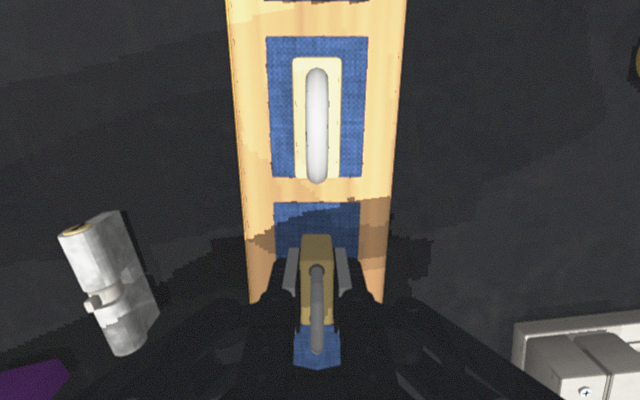

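>>> move_arm:
  plan: [0, 0, 0, 0, 0, 0, 0.05, 0, 0, 0, 0, 0, 0, 0.05, 0, 0, 0, 0, 0, 0, 0.05, 0, 0, 0, 0, 0, -0.05, 0.05, 0, 0, 0, 0, 0, -0.11, 0.05, 0, 0, 0, 0, 0, -0.11, 0.05]

```text
clock: 15.95
position: [0.5772, -0.0476, 0.3073]
ee_rot: [0.754, 0.657, 0.002, 0.002]
ft_force: [-0.1, -0.0, -0.5]
grip_width: 0.589
grasp_force: 0.0
```

```bash
python3 chk.py|grep -v pad; python3 -c "
from h import *
print(row(.436,.166,.28,-.02))"
```

```text
[ 0.5763 -0.0479  0.3046] 16.0
tip 0.83 [0.5847 0.0222 0.0125]
tip 0.7 [ 0.5787 -0.05    0.0136]
tip 0.62 [ 3.757e-01 -1.145e-01  2.000e-04]
rect 0.86 [ 0.5759 -0.0454] [0.014 0.043] 1.421 [139. 127. 100.]
rect 0.68 [0.5933 0.0793] [0.02  0.021] 1.435 [162. 153. 120.]
rect 0.68 [ 0.3874 -0.1052] [0.028 0.094] 0.43 [76. 43. 94.]
rect 0.62 [0.5849 0.0258] [0.017 0.041] 1.434 [234. 230. 202.]
[-0.0038, -0.0005, -0.117, 0.1931, -0.1671, 0.0217]
```

>>> move_arm:
  plan: [-0.004, 0, -0.117, 0.193, -0.167, 0, 0.05, -0.004, 0, -0.117, 0.193, -0.167, 0, 0.05, -0.004, 0, -0.117, 0.193, -0.167, 0, 0.05, -0.004, 0, -0.117, 0.193, -0.167, 0.02, 0.05, -0.004, 0, -0.117, 0.193, -0.167, 0.02, 0.05, -0.004, 0, -0.117, 0.193, -0.167, 0.02, 0.05]

```text
clock: 16.95
position: [0.4364, 0.166, 0.2821]
ee_rot: [0.714, 0.7, 0.0, 0.0]
ft_force: [-0.3, -0.8, -0.4]
grip_width: 0.586
grasp_force: 0.0
```

```bash
python3 look.py .023 w26; python3 -c "
from h import *
print(row(.436,.166,.176,-.02))"
```

```text
[0.4371 0.1652 0.2823] 17.0
tip 0.73 [0.4334 0.1699 0.003 ]
tip 0.7 [0.5981 0.0994 0.0123]
tip 0.55 [ 0.5771 -0.0511  0.0129]
rect 0.89 [0.6225 0.0739] [0.129 0.058] 2.265 [150. 140. 110.]
rect 0.84 [0.436  0.1671] [0.012 0.035] 1.544 [123. 112.  87.]
rect 0.42 [ 0.5685 -0.0353] [0.008 0.008] 1.55 [107.  95.  70.]
[0.0021, -0.0004, -0.0022, 0.0011, -0.0017, 0.1066]
```

View pics/w26.png

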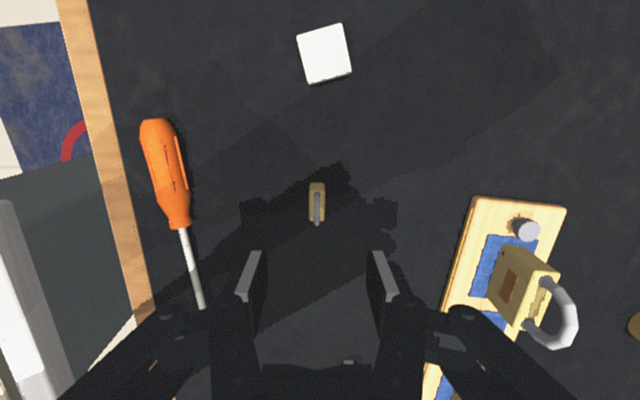

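>>> move_arm:
  plan: [0.002, 0, -0.002, 0.004, -0.002, 0.06, 0.05, 0.002, 0, -0.002, 0.004, -0.002, 0.106, 0.05, 0.002, 0, -0.002, 0.004, -0.002, 0.106, 0.05, 0.002, 0, -0.002, 0.004, -0.002, 0.106, 0.05, 0.002, 0, -0.002, 0.004, -0.002, 0.106, 0, 0.002, 0, -0.002, 0.004, -0.002, 0.106, 0, 0.002, 0, -0.002, 0.004, -0.002, 0.106, 0, 0.002, 0, -0.002, 0.004, -0.002, 0.106, 0, 0.002, 0, -0.002, 0.004, -0.002, 0.106, 0, 0.002, 0, -0.002, 0.004, -0.002, 0.106, 0]

```text
clock: 18.35
position: [0.4355, 0.1701, 0.1777]
ee_rot: [0.714, 0.701, 0.001, 0.001]
ft_force: [-2.2, -2.4, 7.9]
grip_width: 0.13
grasp_force: 40.5
```

```bash
python3 -c "
from h import *
print(tcp()[0],manip.get_obs()['grip_width']*85)
print(row(.566,-.122,.193,-.1374))"
```

```text
[0.43545548 0.17009125 0.17774903] 11.030980767998402
[0.002, 0.0, 0.1191, -0.2897, 0.1359, -0.0149]
```

>>> move_arm:
  plan: [0.002, 0, 0, 0, 0, -0.06, 0, 0.002, 0, 0, 0, 0, -0.11, 0, 0.002, 0, 0.119, -0.29, 0.136, -0.11, 0, 0.002, 0, 0.119, -0.29, 0.136, -0.11, 0, 0.002, 0, 0.119, -0.29, 0.136, -0.11, 0, 0.002, 0, 0.119, -0.29, 0.136, -0.11, 0, 0.002, 0, 0.119, -0.29, 0.136, -0.11, 0, 0.002, 0, 0.119, -0.29, 0.136, -0.11, 0, 0.002, 0, 0.119, -0.29, 0.136, -0.06, 0, 0.002, 0, 0.119, -0.29, 0.136, -0.015, 0, 0.002, 0, 0.119, -0.29, 0.136, -0.015, 0, 0.002, 0, 0.119, -0.29, 0.136, -0.015, 0]

```text
clock: 19.85
position: [0.5657, -0.1217, 0.1919]
ee_rot: [0.754, 0.657, -0.0, -0.001]
ft_force: [-0.7, 0.1, -0.9]
grip_width: 0.131
grasp_force: 45.4
```

```bash
python3 -c "
from h import *
print(tcp()[0],manip.get_obs()['grip_width']*85)
print(row(.566,-.122,.193,-.1374))
pic,M=shot('wrist'); cv2.imwrite('pics/d1.png',pic['color'][:,:,::-1])"
```

```text
[ 0.5656639  -0.12174771  0.19187586] 11.164799896925217
[-0.0018, -0.0005, 0.0011, -0.0002, 0.0004, -0.0011]
```

View pics/d1.png

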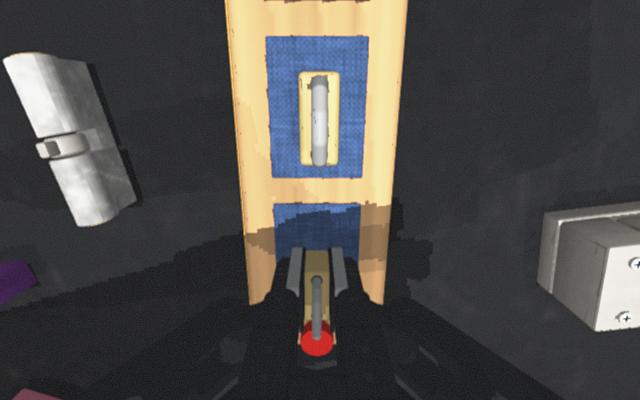

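>>> move_arm:
  plan: [0, 0, 0, 0, 0, 0, 0.05, 0, 0, 0, 0, 0, 0, 0.05, 0, 0, 0, 0, 0, 0, 0.05, 0, 0, 0, 0, 0, -0.05, 0.05, 0, 0, 0, 0, 0, -0.11, 0.05, 0, 0, 0, 0, 0, -0.17, 0.05, 0, 0, 0, 0, -0.1, -0.2, 0.05, 0, 0, 0, 0, -0.1, -0.2, 0.05, 0, 0, 0, 0, -0.1, -0.2, 0.05]

```text
clock: 21.02
position: [0.4654, -0.1084, 0.3932]
ee_rot: [0.754, 0.657, -0.001, 0.001]
ft_force: [0.9, -0.2, 0.8]
grip_width: 0.587
grasp_force: 0.0
```

```bash
python3 chk.py
python3 - <<'E'
from h import *
pic,M=shot("wrist"); cv2.imwrite("pics/end.png",pic["color"][:,:,::-1])
E
```

```text
[ 0.4664 -0.1087  0.3927] 21.075
padtip 0.78 [0.5775 0.0247 0.0095]
padtip 0.6 [ 0.5675 -0.1222  0.0125]
padtip 0.58 [ 0.5767 -0.0461  0.0172]
tip 0.78 [ 0.3604 -0.215  -0.001 ]
tip 0.71 [ 0.376  -0.1144 -0.0051]
tip 0.68 [ 0.5603 -0.1226  0.0171]
tip 0.64 [ 0.5783 -0.0478  0.0147]
tip 0.58 [0.5868 0.0271 0.0144]
pad 0.92 [0.5836 0.0198] [0.045 0.046] 1.433 [ 90. 111. 155.]
pad 0.71 [ 0.575  -0.0468] [0.044 0.062] 1.437 [ 97. 121. 169.]
pad 0.61 [ 0.5647 -0.1214] [0.046 0.063] 1.432 [109. 136. 188.]
rect 0.97 [ 0.3813 -0.1095] [0.024 0.053] 0.251 [80. 45. 98.]
rect 0.72 [ 0.5718 -0.0476] [0.026 0.033] 1.433 [164. 152. 120.]
rect 0.7 [0.5825 0.0175] [0.032 0.034] 1.433 [176. 167. 138.]
rect 0.61 [ 0.5587 -0.1203] [0.018 0.029] 1.45 [175. 162. 126.]
rect 0.55 [ 0.3671 -0.1911] [0.013 0.024] 0.947 [148.  91. 108.]
```

View pics/end.png

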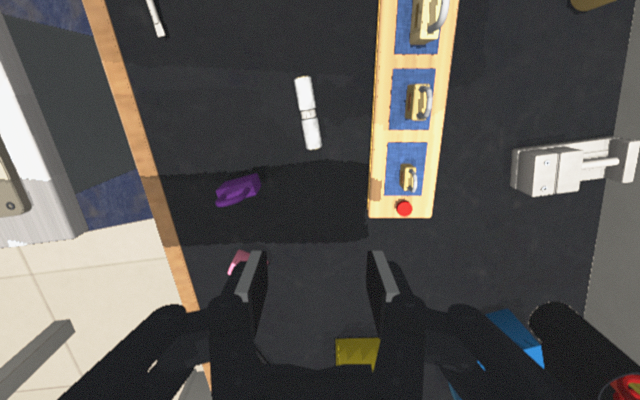

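The picture shows the 26, 34 and 42 mm padlocks at (407,180), (420,103) and (427,20), upright and centred on their pads. The 52 mm one is out of frame, but the earlier check showed it well placed on its pad. The red knob is at (404,208), beside the smallest.

```bash
python3 -c "
from workcell import manip
print(manip.hand_in())"
```

```text
the job is handed in; nothing more can be done
None
```

I set the four brass padlocks upright on the stand in order of size, 26 mm beside the red knob to 52 mm beside the grey, and handed the job in at about 21 s; the hand-in returned no verdict.

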